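# Heft the packs and put the loaded one on charge

## Task

Three outwardly identical battery packs lie on the bench, but only one has its cells in it: find it by its weight. Stand that one in the charger's free bay, latch end up, with its back pushed home against the contact wall, and let go of it; leave the two empty cases lying on their backs where you found them, and disturb nothing else.

Things in the scene. Friction and masses are not known exactly. Their poses are not given: they have to be found in the camera images.
- pack_a_mid (a point): loose black battery pack, a slab 100 long x 56 wide x 34 thick (mm); point: its centre. Its x runs lengthwise to the latch end (the last 8 mm are a grey tongue 30 wide), y across the width, z out of the front face (grey ribs near the latch end, grey plate near the foot). The back bears brass contacts by the foot. At the start it lies on its back on the bench. All three are alike outside
- pack_b_mid (a point): loose black battery pack, a slab 100 long x 56 wide x 34 thick (mm); point: its centre. Its x runs lengthwise to the latch end (the last 8 mm are a grey tongue 30 wide), y across the width, z out of the front face (grey ribs near the latch end, grey plate near the foot). The back bears brass contacts by the foot. At the start it lies on its back on the bench. All three are alike outside
- pack_c_mid (a point): loose black battery pack, a slab 100 long x 56 wide x 34 thick (mm); point: its centre. Its x runs lengthwise to the latch end (the last 8 mm are a grey tongue 30 wide), y across the width, z out of the front face (grey ribs near the latch end, grey plate near the foot). The back bears brass contacts by the foot. At the start it lies on its back on the bench. All three are alike outside
- pack_a_front (a point): middle of the front face of this pack, 17 mm from its centre along its z; axes as the pack's. One of the three packs holds its cells and weighs 0.44 to 0.54 kg in all, balanced about 4 mm from its centre towards the foot; the other two are empty cases of 0.14 kg. Which is which changes from start to start
- pack_b_front (a point): middle of the front face of this pack, 17 mm from its centre along its z; axes as the pack's. One of the three packs holds its cells and weighs 0.44 to 0.54 kg in all, balanced about 4 mm from its centre towards the foot; the other two are empty cases of 0.14 kg. Which is which changes from start to start
- pack_c_front (a point): middle of the front face of this pack, 17 mm from its centre along its z; axes as the pack's. One of the three packs holds its cells and weighs 0.44 to 0.54 kg in all, balanced about 4 mm from its centre towards the foot; the other two are empty cases of 0.14 kg. Which is which changes from start to start
- charger: grey desk charger, fixed, 120 deep (x) x 224 wide (y); origin in the middle of its underside, x pointing from its open front to its back, z up. A flat ledge 25 mm above the bench has three bays side by side, 68 mm apart, open to the front and above, one free; behind them stands one contact wall. Other instruments, up to 170 mm tall, line the bench beyond y = +-0.55 m and x = 0.72 m
- contact_wall (a point): point at the foot of the contact wall's front face, on the ledge, mid-width of the charger; axes as the charger's. The wall rises 45 mm above the ledge and is 47 mm thick. Low cheeks between the bays, 7 mm thick, 29 mm above the ledge, reach 48 mm forward from the wall and leave each bay 61 mm wide; the ledge runs 72 mm forward
- free_bay (a point): the free bay: point on its ledge that lies under the middle of a seated pack, 17 mm in front of the contact wall and half-way between the cheeks; axes as the charger's (x towards the wall, z up)
- charging_1: pack on charge, standing in its bay of the charger, 100 tall, 56 wide (y), 34 thick (x); origin in the middle of its underside. Bystander: leave it alone.
- charging_2: second pack on charge, like the first, in another bay; origin in the middle of its underside. Bystander: leave it alone.
- mug: white mug, 80 across, 92 tall, with a handle at its +y side reaching about 75 mm from the axis; origin in the middle of its underside. Bystander: leave it alone.
- solder_reel: reel of solder standing on its flange, 48 across, 36 tall; origin in the middle of its underside. Bystander: leave it alone.
- driver: screwdriver lying along its x, 160 long, handle 26 thick; origin under it near mid-length. Bystander: leave it alone.
- panel_meter: panel meter lying face up, square flange 62 x 66, 42 tall; origin in the middle of its underside. Bystander: leave it alone.
Not all that is in view belongs to the job. What is shaped like the part that bears pack_c_mid but orange is not meant.

How it is judged:
By the outcome, as a careful person would: the job done as asked, in the order asked, and still so for the second after the job is handed in, with the robot touching nothing.
It also fails if it takes over 72 s, if anything falls off the work surface, if the arm or the gripper's body presses on something with over 40 N, if the wrist force passes 120 N, or if a joint passes its speed limit or range.

## Robot

A 6-joint arm with a two-finger parallel gripper is mounted at the origin on the work surface. World frame = base frame: x ahead of the robot, y to its left, z up, the work surface at z = 0. Lengths are in m, angles in rad, forces in N, time in s.
With the tool pointing down it reaches from about 0.375 to 0.75 m from the base axis. Payload 9 kg.
Tool frame: the origin (TCP) lies at the very end of the fingers, on their centre line; the grasp point (between the pads) lies robot.grasp_offset behind it (robot.grasp_offset is the distance from the TCP to the grasp point, in m); z points along the fingers, y is the line along which they close (so a half turn about z gives the same grasp; the last joint's range is limited). The gripper opens to 85 mm and grips with 20 to 120 N. Pads are 22 mm wide; open, the fingers measure 114 mm over their backs; the gripper's body (76 mm by 85 mm) begins 54 mm behind the grasp point. The pads swing forward as they close: fully open they stand 13 mm farther back than shut.
Start: joints at [0.994, 0.104, 0.097, 1.564, 0, 1.353], TCP at [0.211, 0.562, 0.191] pointing down, gripper open.
Joint ranges: [-2.99, 2.99], [-0.84, 1.86], [-1.1, 1.16], [-1.84, 2.11], [-1.51, 1.56], [-3.14, 3.14]. Speed limits (rad/s): [2.22, 2.22, 2.57, 3.14, 3.14, 3.14].

## Interface

Orientations are given as a unit quaternion [x, y, z, w].
In Python, from workcell import robot gives the robot as it stands. Calls block until the motion is done:
- robot.reach(position, orientation): joint-space move of the TCP to a pose.
- robot.servo_line(position, rot=None, vel=0.15, force_limit=None): straight line of the TCP; rot=None keeps the orientation; vel is the mean speed in m/s. With force_limit (N) it stops when the force on the tool has changed by that much, and returns True; else False.
- robot.goto_joints(angles): joint-space move.
- robot.grip(opening, squeeze=None): finger opening in m; squeeze is the grip in N (None keeps the last); returns when the fingers have stopped.
- robot.sleep(seconds).
- robot.ik(position, orientation): joint angles nearest the present ones, or None.
- robot.snapshot(name): name is "side" or "top"; returns the picture (420x560x3 uint8, red, green, blue); there is no depth.
- robot.get_calibration(name): a dict with "camera_matrix" (3x3 intrinsics, pixels), "R" (3x3) and "t" (3): a world point X has camera coordinates R X + t. Camera axes: x right, y down, z forward; pixel columns grow to the right and rows downward; lengths in m; the calibration is good to about 2 mm. A picture is of the moment at which its call begins. get_calibration takes no time and is no camera call.
A pose or a line that the arm cannot do raises robot.PlanningError and nothing moves.
- robot.close_job(): hands the job in; it is judged then, once.
Readings, each from a call of its own:
- robot.current_t(): time.
- robot.current_joint_pos(): joint angles.
- robot.current_dq(): joint speeds.
- robot.current_joint_torque(): joint torques, N m.
- robot.current_tool_pos(): TCP position.
- robot.current_orientation(): TCP orientation.
- robot.current_force(): force on the tool from outside, world axes, zero at the start.
- robot.current_wrist_torque(): the same for the moment, N m.
- robot.current_opening(): finger opening in m.
- robot.current_finger_force(): force on a finger pad.
Only numpy, scipy, OpenCV 4.12 (cv2) and the standard library are available. Lean on these libraries where they do the work, as an engineer would, in place of code of your own. Each camera call takes 0.05 s, during which the arm holds its last target. There are 200 camera calls.

## Working session

There is one attempt and no reset: what is moved stays moved. The work goes in short steps, each a Python script; the robot and the scene stay as the last script left them, time stands still between calls to the robot, and variables do not carry over. Pictures are saved under pics/ and viewed, at most 10 in all, crops included, and the job is handed in when it is done.

```bash
ls; mkdir -p pics; python3 - <<'E'
from workcell import robot
import cv2,numpy as np
for n in("top","side"):
    im=robot.snapshot(n); cv2.imwrite(f"pics/{n}0.png",im[:,:,::-1])
    c=robot.get_calibration(n); print(n,np.round(c["camera_matrix"],1).tolist(),np.round(c["R"],3).tolist(),np.round(c["t"],3).tolist())
print(robot.grasp_offset,robot.current_t(),robot.current_orientation(),robot.current_force())
E
```

```text
pics
top [[493.0, 0.0, 290.1], [0.0, 493.0, 208.6], [0.0, 0.0, 1.0]] [[-0.006, -1.0, 0.006], [-0.995, 0.005, -0.097], [0.097, -0.007, -0.995]] [0.011, 0.496, 1.13]
side [[435.9, 0.0, 280.0], [0.0, 435.9, 212.7], [0.0, 0.0, 1.0]] [[0.903, -0.429, 0.014], [-0.2, -0.449, -0.871], [0.379, 0.784, -0.491]] [-0.442, 0.166, 0.999]
0.0187 0.1 [ 1.78445540e-01  9.83949621e-01 -5.27646651e-04 -2.33168784e-04] [ 0.14639663  0.27311022 -0.63470511]
```

View pics/top0.png

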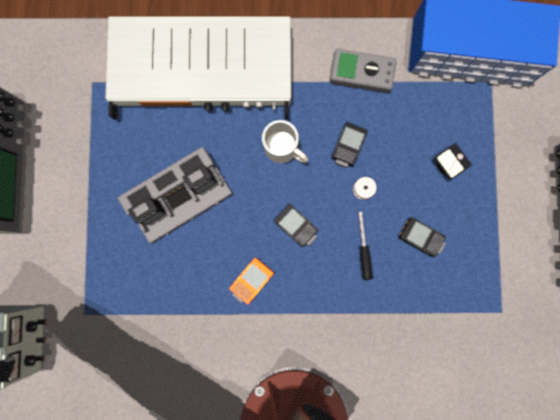

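View pics/side0.png

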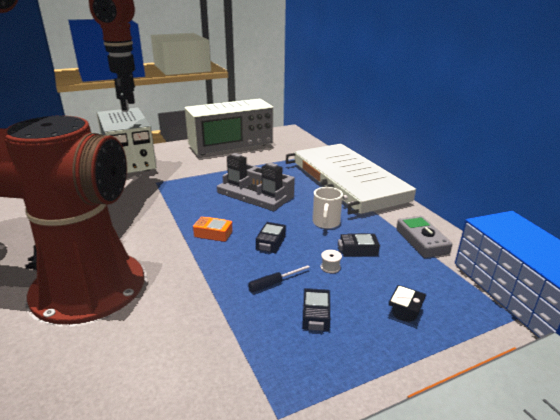

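The three black packs are at top-view pixels (297,225), (350,145) and (422,237). They fit the description: black slabs with a grey plate, ribs and tongue. The orange slab at (251,281) is the decoy and the square at (452,162) is the panel meter. The charger is at (175,195), and its middle bay looks free. I'll confirm this in an enlarged crop.

```bash
python3 - <<'E'
import cv2
im=cv2.imread("pics/top0.png")
cv2.imwrite("pics/c1.png",cv2.resize(im[115:265,270:460],None,fx=4,fy=4,interpolation=cv2.INTER_CUBIC))
cv2.imwrite("pics/c2.png",cv2.resize(im[140:250,110:240],None,fx=5,fy=5,interpolation=cv2.INTER_CUBIC))
E
```

```text
(no output)
```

View pics/c1.png

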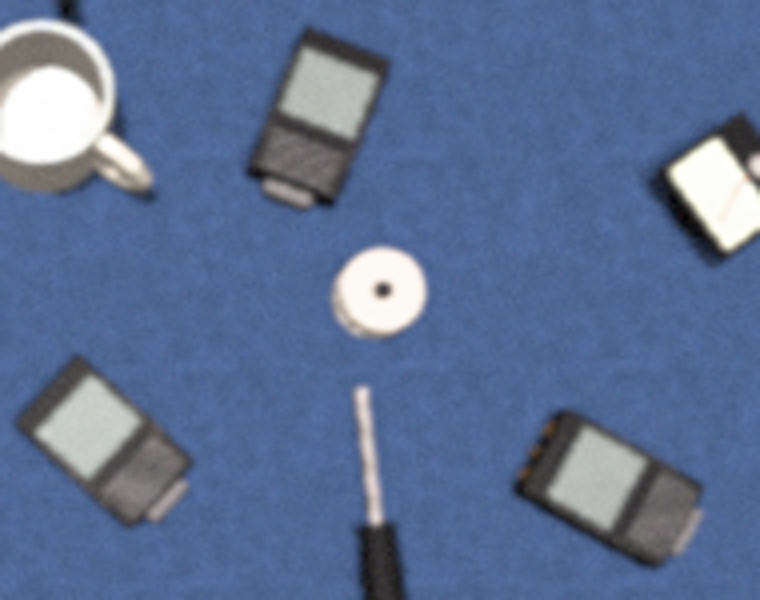

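View pics/c2.png

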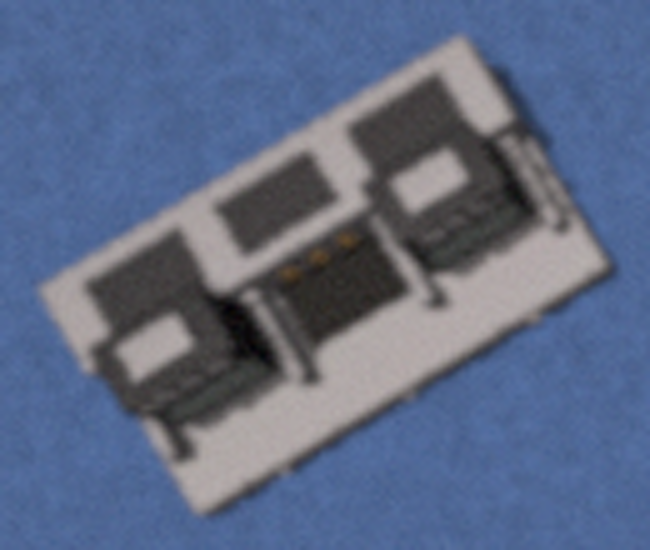

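The crops confirm it: three black packs with ribs and a grey tongue, and the free bay is the middle one, with its brass contacts visible at about (320,255) in the charger crop. Next I'll fit poses by silhouette in both cameras.

```bash
cat > h.py <<'E'
import numpy as np,cv2
from scipy.optimize import minimize
from scipy.spatial.transform import Rotation as Ro
from workcell import robot
S=4
def box(x0,x1,y0,y1,z0,z1): return np.array([[x,y,z] for x in(x0,x1) for y in(y0,y1) for z in(z0,z1)])/1000.
PACK=[box(-50,42,-28,28,0,34),box(42,50,-15,15,8,26)]
CH=[box(-60,60,-112,112,0,25),box(12.5,60,-112,112,25,70)]+[box(-21.5,12.5,y-28,y+28,25,125) for y in(-68,68)]
def proj(c,X):
    p=(X@np.array(c["R"]).T+c["t"])@np.array(c["camera_matrix"]).T
    return p[:,:2]/p[:,2:]
def mask(im):
    hsv=cv2.cvtColor(cv2.resize(im,None,fx=S,fy=S,interpolation=cv2.INTER_CUBIC),cv2.COLOR_RGB2HSV)
    blue=(hsv[...,0]>95)&(hsv[...,0]<125)&(hsv[...,1]>95)
    return (~blue).astype(np.float32)
def render(c,parts,q,shape):
    R=Ro.from_euler('z',q[2]).as_matrix(); m=np.zeros(shape,np.uint8)
    for b in parts:
        p=proj(c,b@R.T+[q[0],q[1],0])
        p=(p+.5)*S-.5
        cv2.fillConvexPoly(m,np.round(cv2.convexHull(p.astype(np.float32))*16).astype(int),1,shift=4)
    return m
def fit(views,parts,q0,rad=35):
    obs=[]
    for c,M in views:
        r=render(c,parts,q0,M.shape); w=cv2.dilate(r,np.ones((rad,rad),np.uint8)); obs.append((c,M,w))
    def cost(v):
        q=[q0[0]+v[0]*.01,q0[1]+v[1]*.01,q0[2]+v[2]*.1]
        return sum(np.sum(w*np.abs(M-render(c,parts,q,M.shape)))/np.sum(w) for c,M,w in obs)
    b=min((minimize(cost,s,method='Nelder-Mead',options=dict(initial_simplex=np.array(s)+np.array([[0,0,0],[1,0,0],[0,1,0],[0,0,1]])*.7)) for s in([0,0,0],[.3,-.3,.3],[-.3,.3,-.3])),key=lambda r:r.fun)
    v=b.x; return np.array([q0[0]+v[0]*.01,q0[1]+v[1]*.01,q0[2]+v[2]*.1]),b.fun
def back(c,uv,z):
    R=np.array(c["R"]);C=-R.T@c["t"];d=R.T@np.linalg.solve(c["camera_matrix"],[*uv,1]);return C+d*(z-C[2])/d[2]
E
cat > f.py <<'E'
from h import *
ims={n:cv2.imread(f"pics/{n}0.png")[:,:,::-1] for n in("top","side")}
V={n:(robot.get_calibration(n),mask(np.ascontiguousarray(ims[n]))) for n in ims}
ct=V["top"][0]
def y(a,b): d=back(ct,b,.034)-back(ct,a,.034); return np.arctan2(d[1],d[0])
init={}
for n,(c,f,l) in dict(P1=((349.5,144.5),(357,126.5),(343,162)),P2=((297,225),(281,213),(312,240)),P3=((423,237),(405,228),(442,248))).items():
    X=back(ct,c,.034); init[n]=[X[0],X[1],y(f,l)]
X=back(ct,(175,195),.02); init["CH"]=[X[0],X[1],.54]
import json; out={}
ov={n:ims[n].copy() for n in ims}
for n,q in init.items():
    parts=CH if n=="CH" else PACK
    for vs in(["top"],["side"],["top","side"]):
        r,f=fit([V[k] for k in vs],parts,q); print(n,vs,np.round(r,4),round(f,4))
    out[n]=r.tolist()
    for k in ims:
        m=render(V[k][0],parts,r,V[k][1].shape); m=cv2.resize(m,(560,420),interpolation=cv2.INTER_AREA)
        cs,_=cv2.findContours(m,0,2); ov[k]=cv2.drawContours(np.ascontiguousarray(ov[k]),cs,-1,(255,0,0),1)
json.dump(out,open("poses.json","w"))
a=cv2.resize(ov["top"][100:300,100:460],None,fx=1.65,fy=1.5);b=cv2.resize(ov["side"][130:340,190:440],None,fx=2.376,fy=1.4)
cv2.imwrite("pics/ov.png",np.vstack([a[:,:594],b[:,:594]])[:,:,::-1])
E
python3 f.py
```

```text
P1 ['top'] [ 0.6462 -0.1311  2.747 ] 0.031
P1 ['side'] [ 0.6456 -0.1329  2.7196] 0.0794
P1 ['top', 'side'] [ 0.6463 -0.1311  2.7393] 0.1151
P2 ['top'] [ 0.4548 -0.0075 -2.3172] 0.0207
P2 ['side'] [ 0.4562 -0.0082 -2.2184] 0.0894
P2 ['top', 'side'] [ 0.455  -0.0078 -2.3015] 0.1277
P3 ['top'] [ 0.4276 -0.3034 -2.0679] 0.0426
P3 ['side'] [ 0.4278 -0.3052 -2.1136] 0.1181
P3 ['top', 'side'] [ 0.4265 -0.3039 -2.1033] 0.1647
CH ['top'] [0.5283 0.2719 0.5465] 0.0136
CH ['side'] [0.5266 0.2739 0.5467] 0.1402
CH ['top', 'side'] [0.5278 0.2725 0.5467] 0.157
```

View pics/ov.png

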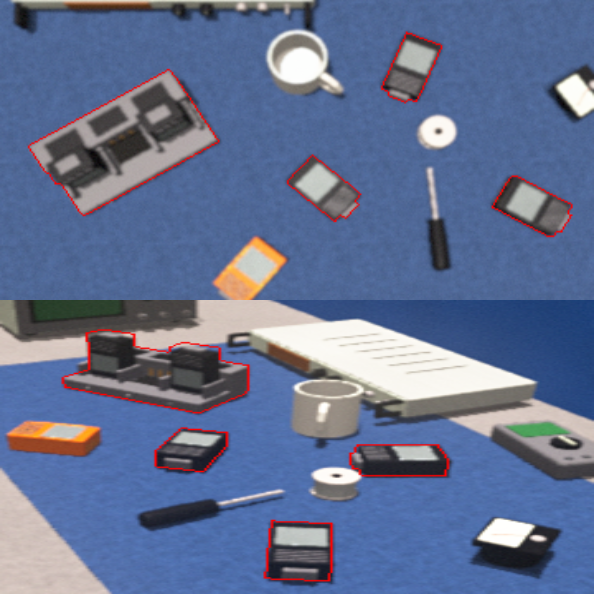

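```bash
cat > g.py <<'E'
from h import *
P=dict(P1=(.6462,-.1313,2.745),P2=(.4549,-.0076,-2.312),P3=(.4273,-.3036,-2.085)); C=(.528,.2722,.5466)
def Rz(a): return Ro.from_euler('z',a).as_matrix()
def lying(p,dz=0): return np.array([p[0],p[1],.017+dz]),Rz(p[2])
def chpt(x,y,z): return Rz(C[2])@[x,y,z]+[C[0],C[1],0]
def standing(x,z,y=0):  # pack centre in charger coords; px up, pz=-chx
    R=Rz(C[2]); return chpt(x,y,z),np.column_stack([[0,0,1],-R[:,1],-R[:,0]])
def tool(pose,gx,gz,a,s,off=None):
    c,R=pose; off=robot.grasp_offset if off is None else off
    tz=-R[:,2]*np.cos(a)-R[:,0]*np.sin(a); ty=s*R[:,1]; tx=np.cross(ty,tz)
    return c+R@[gx,0,gz]+tz*off, Ro.from_matrix(np.column_stack([tx,ty,tz])).as_quat()
E
cat > i.py <<'E'
from g import *
np.set_printoptions(precision=2,suppress=True)
for a in np.radians([0,15,30,40]):
  for s in(1,-1):
    gz=.004
    o=[]
    for n in P:
        j=robot.ik(*tool(lying(P[n]),.015,gz,a,s)); k=robot.ik(*tool(lying(P[n],.1),.015,gz,a,s)); o.append((j is not None,k is not None))
    f=[robot.ik(*tool(standing(x,z),.015,gz,a,s)) for x,z in((-.0405,.077),(-.0405,.12),(-.12,.12))]
    print(np.degrees(a).round(),s,o,[None if q is None else np.array(q) for q in f])
E
python3 i.py
```

```text
0.0 1 [(True, True), (True, True), (True, True)] [None, None, None]
0.0 -1 [(True, True), (True, True), (True, True)] [None, None, None]
15.0 1 [(True, True), (True, True), (True, True)] [None, None, None]
15.0 -1 [(True, True), (True, True), (True, True)] [None, None, None]
30.0 1 [(True, True), (True, True), (True, True)] [None, None, None]
30.0 -1 [(True, True), (True, True), (True, True)] [None, None, None]
40.0 1 [(True, True), (True, True), (True, True)] [None, None, None]
40.0 -1 [(True, True), (True, True), (True, True)] [None, None, None]
```

```bash
cat > i2.py <<'E'
from g import *
def stand(p,z=.05):
    R=Rz(p[2]); return np.array([p[0],p[1],z]),np.column_stack([[0,0,1],-R[:,1],-R[:,0]])
# p yaw = horizontal tool direction rel. radial
for a in np.radians([0,20,35,45]):
  for yaw in np.radians([0,45,90,135,180]):
    l=[r for r in np.arange(.35,.8,.05) if any(robot.ik(*tool(stand((r,0,yaw)),.01,.004,a,s)) is not None for s in(1,-1))]
    print(np.degrees([a,yaw]).round(),np.round(l,2))
for n in P: print(n,[[robot.ik(*tool(lying(P[n]),.01,.004,np.radians(a),s)) is not None for s in(1,-1)] for a in(-45,0,20,35,45)])
for s in (1,-1):
    for x in(-.0405,-.0045):
        R=Rz(C[2]+np.pi/2*s); q=Ro.from_matrix(R@np.diag([1,-1,-1])).as_quat()
        print(s,x,robot.ik(chpt(x,0,.08),q),robot.ik(chpt(x,0,.2),q))
E
python3 i2.py
```

```text
[0. 0.] [0.75]
[ 0. 45.] [0.35 0.4  0.45 0.5  0.55 0.6  0.7  0.75]
[ 0. 90.] []
[  0. 135.] []
[  0. 180.] []
[20.  0.] []
[20. 45.] [0.35 0.4  0.45 0.5  0.55 0.6  0.65 0.7  0.75]
[20. 90.] [0.35 0.4  0.45 0.5  0.55 0.6 ]
[ 20. 135.] []
[ 20. 180.] []
[35.  0.] [0.75]
[35. 45.] [0.4  0.45 0.5  0.55 0.6  0.65 0.7  0.75]
[35. 90.] [0.35 0.4  0.45 0.5  0.55 0.6  0.65 0.7  0.75]
[ 35. 135.] [0.35 0.4  0.45]
[ 35. 180.] [0.35 0.4 ]
[45.  0.] [0.7  0.75]
[45. 45.] [0.4  0.45 0.5  0.55 0.6  0.65 0.7  0.75]
[45. 90.] [0.35 0.4  0.45 0.5  0.55 0.6  0.65 0.7  0.75]
[ 45. 135.] [0.35 0.4  0.45 0.5  0.55]
[ 45. 180.] [0.35 0.4  0.45 0.5 ]
P1 [[False, False], [True, True], [True, True], [True, True], [False, False]]
P2 [[True, True], [True, True], [True, True], [True, True], [True, True]]
P3 [[True, True], [True, True], [True, True], [True, True], [True, True]]
1 -0.0405 [ 0.23455551 -0.02808408 -0.24011494  1.35876547  0.          1.25875184] [ 0.23455551 -0.03550268 -0.02966578  1.57663323  0.          1.25875184]
1 -0.0045 [ 0.25381553  0.08099102 -0.12926528  1.36054002  0.          1.27801185] [0.25381553 0.07411744 0.08125037 1.57792925 0.         1.27801185]
-1 -0.0405 [ 0.23455551 -0.02808408 -0.24011494  1.35876547  0.         -1.88284081] [ 0.23455551 -0.03550268 -0.02966578  1.57663323  0.         -1.88284081]
-1 -0.0045 [ 0.25381553  0.08099102 -0.12926528  1.36054002  0.         -1.8635808 ] [ 0.25381553  0.07411744  0.08125037  1.57792925  0.         -1.8635808 ]
```

```bash
cat >> g.py <<'E'
def stand(p,z=.05):
    R=Rz(p[2]); return np.array([p[0],p[1],z]),np.column_stack([[0,0,1],-R[:,1],-R[:,0]])
A=np.radians(30); GX,GZ=.01,.008
E
python3 - <<'E'
from g import *
np.set_printoptions(precision=2,suppress=True)
ct=robot.get_calibration("top")
for n,uv,z in(("orange",(251,281),.034),("mug",(281,142),.092),("handle",(304,160),.06),("reel",(365,188),.036),("drv",(367,278),.02),("drvtip",(361,212),.01)): print(n,back(ct,uv,z))
for n in P:
  for s in(1,-1): print(n,s,robot.ik(*tool(lying(P[n]),GX,GZ,A,s)),robot.ik(*tool(lying(P[n],.12),GX,GZ,A,s)))
for s in(1,-1):
  for y in(45,60,75,90,105,120):
    print(s,y,[robot.ik(*tool(stand((.42,.14,np.radians(y)),z),GX,GZ,A,s)) for z in(.053,.15)])
E
```

```text
orange [0.33 0.1  0.03]
mug [0.64 0.03 0.09]
handle [ 0.6  -0.02  0.06]
reel [ 0.54 -0.17  0.04]
drv [ 0.33 -0.17  0.02]
drvtip [ 0.49 -0.16  0.01]
P1 1 [-0.4  -0.35 -0.78  0.62  0.    3.14] [-0.4  -0.44 -0.63  0.87  0.    3.14]
P1 -1 [-0.4  -0.35 -0.78  0.62  0.   -0.  ] [-0.4  -0.44 -0.63  0.87  0.   -0.  ]
P2 1 [-0.74 -0.63 -0.94  1.26  0.52  1.57] [-0.74 -0.68 -0.75  1.5   0.52  1.57]
P2 -1 [-0.74 -0.63 -0.94  1.26  0.52 -1.57] [-0.74 -0.68 -0.75  1.5   0.52 -1.57]
P3 1 [-1.15  0.24 -0.19  1.48  0.41  0.86] [-1.15  0.15 -0.06  1.69  0.41  0.86]
P3 -1 [-1.15  0.24 -0.19  1.48  0.41 -2.28] [-1.15  0.15 -0.06  1.69  0.41 -2.28]
1 45 [None, None]
1 60 [array([-0.83, -0.51, -1.05,  1.52,  0.97,  1.  ]), array([-0.83, -0.67, -0.96,  1.76,  0.97,  1.  ])]
1 75 [array([-0.74, -0.09, -0.74,  1.59,  0.88,  0.77]), array([-0.74, -0.25, -0.69,  1.8 ,  0.88,  0.77])]
1 90 [array([-0.64,  0.2 , -0.47,  1.7 ,  0.77,  0.6 ]), array([-0.64,  0.05, -0.43,  1.89,  0.77,  0.6 ])]
1 105 [array([-0.53,  0.42, -0.22,  1.82,  0.65,  0.46]), array([-0.53,  0.28, -0.19,  1.99,  0.65,  0.46])]
1 120 [array([-0.42,  0.6 ,  0.01,  1.93,  0.53,  0.35]), array([-0.42,  0.48,  0.04,  2.08,  0.53,  0.35])]
-1 45 [None, None]
-1 60 [array([-0.83, -0.51, -1.05,  1.52,  0.97, -2.14]), array([-0.83, -0.67, -0.96,  1.76,  0.97, -2.14])]
-1 75 [array([-0.74, -0.09, -0.74,  1.59,  0.88, -2.37]), array([-0.74, -0.25, -0.69,  1.8 ,  0.88, -2.37])]
-1 90 [array([-0.64,  0.2 , -0.47,  1.7 ,  0.77, -2.55]), array([-0.64,  0.05, -0.43,  1.89,  0.77, -2.55])]
-1 105 [array([-0.53,  0.42, -0.22,  1.82,  0.65, -2.68]), array([-0.53,  0.28, -0.19,  1.99,  0.65, -2.68])]
-1 120 [array([-0.42,  0.6 ,  0.01,  1.93,  0.53, -2.79]), array([-0.42,  0.48,  0.04,  2.08,  0.53, -2.79])]
```

```bash
cat >> g.py <<'E'
def weigh(n,s=1,a=A):
    robot.reach(*tool(lying(P[n],.12),GX,GZ,a,s)); robot.sleep(.3); f0=np.array(robot.current_force())
    robot.servo_line(tool(lying(P[n],.002),GX,GZ,a,s)[0],vel=.12,force_limit=8)
    robot.grip(.045,40); o=robot.current_opening()
    robot.servo_line(tool(lying(P[n],.032),GX,GZ,a,s)[0],vel=.08); robot.sleep(.4)
    f=np.mean([np.array(robot.current_force()) for _ in range(5)],0)
    print(n,"df",f-f0,"open",o,robot.current_opening(),robot.current_t()); return f0[2]-f[2]
def putback(n,s=1,a=A):
    robot.servo_line(tool(lying(P[n],.0005),GX,GZ,a,s)[0],vel=.05,force_limit=6)
    print(robot.current_tool_pos()); robot.grip(.085)
    robot.servo_line(tool(lying(P[n],.12),GX,GZ,a,s)[0],vel=.15)
E
python3 - <<'E'
from g import *
robot.grip(.085,40)
w=weigh("P2")
if w<3:
    putback("P2"); w=weigh("P3")
    if w<3: putback("P3")
cv2.imwrite("pics/s1.png",robot.snapshot("side")[:,:,::-1])
print(robot.current_t(),robot.current_tool_pos())
E
```

```text
P2 df [ 0.41183621 -0.25471199  0.62323026] open 0.045120019704927426 0.045284813441720306 5.425
[ 0.45453177 -0.0081343   0.00945474]
P3 df [1.42732126 0.28471508 0.89022455] open 0.04489926872112001 0.04490437662509734 11.6167
[ 0.42704599 -0.30423365  0.00947154]
13.875 [ 0.42666014 -0.30362989  0.12768746]
```

View pics/s1.png

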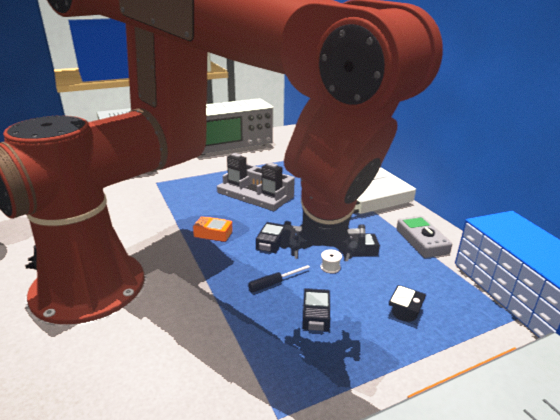

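The fingers closed past the pack width, to 45 mm against 56 mm. I'll check whether anything moved and how noisy the force reading is.

```bash
python3 - <<'E'
from g import *
np.set_printoptions(precision=4,suppress=True)
print([np.round(robot.current_force(),2).tolist() for _ in range(4)],robot.current_opening(),robot.current_finger_force())
print(Ro.from_quat(robot.current_orientation()).as_matrix())
robot.reach([.40,.03,.35],[1,0,0,0]) if robot.ik([.40,.03,.35],[1,0,0,0]) is not None else print("noik")
j=list(robot.current_joint_pos()); j[0]=1.4; robot.goto_joints(j)
im=robot.snapshot("top"); cv2.imwrite("pics/t1.png",im[:,:,::-1]); print(robot.current_t(),[np.round(robot.current_force(),2).tolist() for _ in range(3)])
V=[(robot.get_calibration("top"),mask(im))]
for n in P: print(n,P[n],*fit(V,PACK,P[n]))
c=im[100:300,190:460]; cv2.imwrite("pics/t1c.png",cv2.resize(c,None,fx=2.9,fy=2.9,interpolation=cv2.INTER_CUBIC)[:,:,::-1])
E
```

```text
[[-0.39, -0.01, 0.33], [-0.39, -0.01, 0.33], [-0.39, -0.01, 0.33], [-0.39, -0.01, 0.33]] 0.08501234369335532 0.0
[[ 0.4264  0.8707  0.2452]
 [ 0.7532 -0.4919  0.4367]
 [ 0.5008 -0.0015 -0.8655]]
17.8083 [[-0.7, -0.42, -0.09], [-0.7, -0.42, -0.09], [-0.7, -0.42, -0.09]]
P1 (0.6462, -0.1313, 2.745) [ 0.6463 -0.1313  2.7515] 0.0304927575470421
P2 (0.4549, -0.0076, -2.312) [ 0.4547 -0.0075 -2.3169] 0.019788614138487374
P3 (0.4273, -0.3036, -2.085) [ 0.428  -0.3034 -2.0683] 0.042944019959457354
```

View pics/t1c.png

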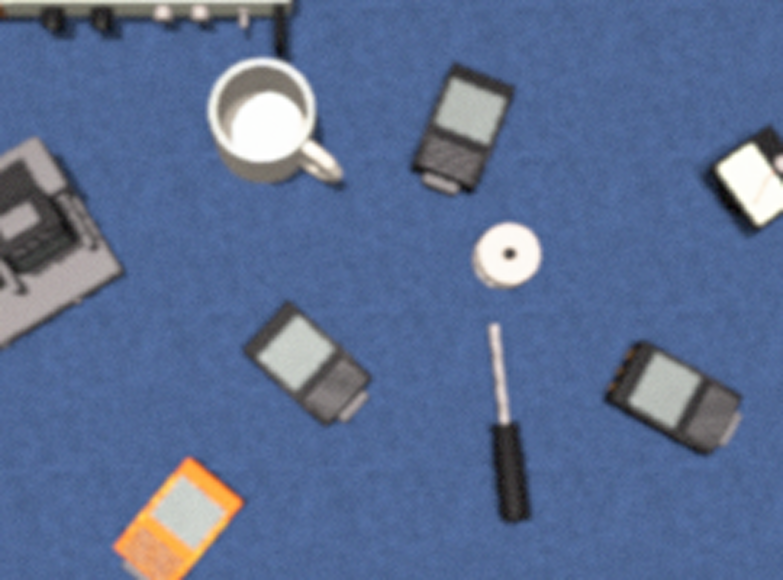

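```bash
python3 - <<'E'
from g import *
np.set_printoptions(precision=3,suppress=True)
n="P2";s=1;a=A
def avg():
    v=[]
    for _ in range(6): robot.sleep(.05); v.append(robot.current_force())
    return np.mean(v,0),np.std(v,0)
robot.reach(*tool(lying(P[n],.12),GX,GZ,a,s))
robot.servo_line(tool(lying(P[n],.04),GX,GZ,a,s)[0]); robot.sleep(.3); f0=avg(); print(f0)
robot.servo_line(tool(lying(P[n],.001),GX,GZ,a,s)[0],vel=.08); print(robot.current_tool_pos())
robot.grip(.03,50); print(robot.current_opening(),robot.current_finger_force())
robot.servo_line(tool(lying(P[n],.04),GX,GZ,a,s)[0],vel=.08); robot.sleep(.3); f=avg(); print(f,f[0]-f0[0])
print(robot.current_opening(),robot.current_finger_force(),robot.current_t())
im=robot.snapshot("side"); cv2.imwrite("pics/s2.png",cv2.resize(im[130:330,180:400],None,fx=3,fy=3)[:,:,::-1])
E
```

```text
(array([-0.098, -0.026, -0.045]), array([0.332, 0.364, 0.491]))
[ 0.454 -0.008  0.01 ]
0.030072989350242583 0.0
(array([-0.042,  0.097,  0.264]), array([0.357, 0.236, 0.458])) [0.056 0.122 0.309]
0.03028085995946664 0.0 24.1
```

View pics/s2.png

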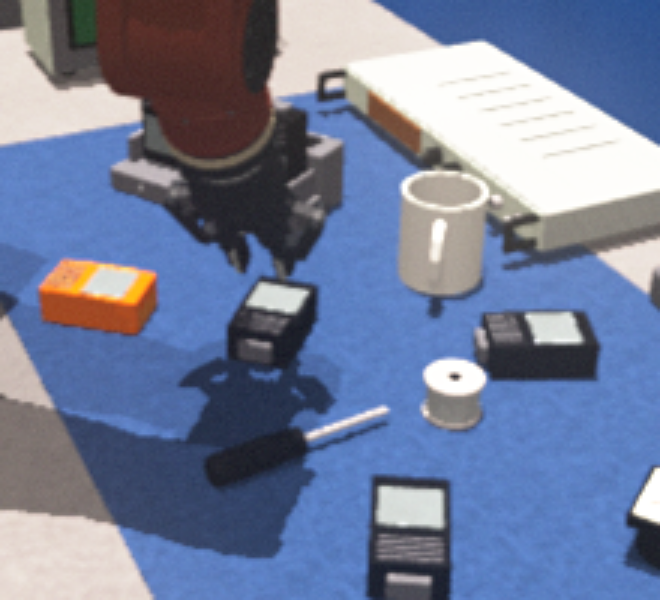

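```bash
python3 - <<'E'
from g import *
np.set_printoptions(precision=4,suppress=True)
cs=robot.get_calibration("side");ct=robot.get_calibration("top")
t=np.array(robot.current_tool_pos()); R=Ro.from_quat(robot.current_orientation()).as_matrix()
print(t,R[:,2],robot.current_joint_pos(),robot.current_t())
X=np.array([t,t-R[:,2]*.0187,t-R[:,2]*.1,t+R[:,1]*.02])
print(proj(cs,X),((proj(cs,X)-[180,130])*3).round(),proj(ct,X))
im=robot.snapshot("side"); c=cv2.resize(im[170:270,220:330],None,fx=6,fy=6,interpolation=cv2.INTER_CUBIC)
for p in (proj(cs,X)-[220,170])*6: cv2.circle(c,tuple(int(v) for v in p),5,(255,0,0),2)
cv2.imwrite("pics/s3.png",c[:,:,::-1])
E
```

```text
[ 0.4545 -0.0081  0.0488] [ 0.3376  0.3688 -0.866 ] [-0.7422 -0.6579 -0.8826  1.3466  0.5236  1.5697] 24.15
[[269.7268 226.6763]
 [268.6048 223.0946]
 [263.3378 206.2809]
 [277.0183 227.9333]] [[269. 290.]
 [266. 279.]
 [250. 229.]
 [291. 294.]] [[297.4468 225.7734]
 [300.6858 228.1109]
 [315.9791 239.1482]
 [303.3023 219.2973]]
```

View pics/s3.png

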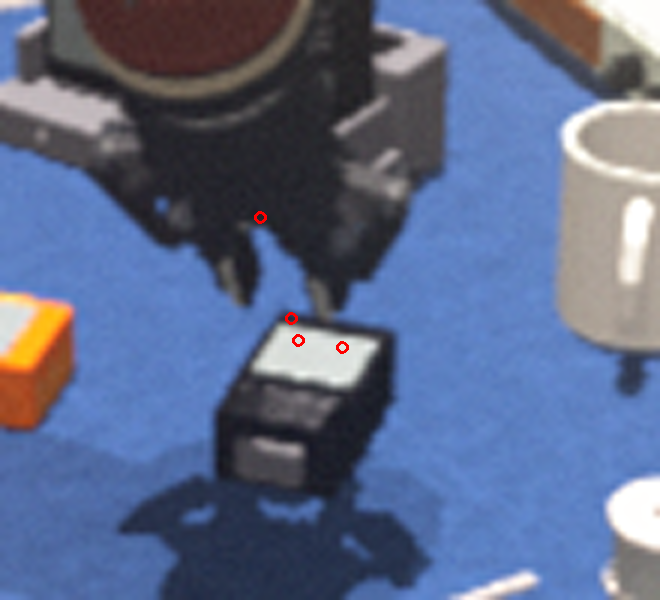

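The finger tips appear about 25–30 mm further back along the tool axis than the reported TCP, so the earlier closes were above the pack. I'll measure this with a gentle touch on the pack top, whose height I know is 34 mm.

```bash
python3 - <<'E'
from g import *
t=np.array(robot.current_tool_pos())
robot.servo_line([t[0],t[1],.018],vel=.15); 
h=robot.servo_line([t[0],t[1],-.008],vel=.03,force_limit=4)
print(h,robot.current_tool_pos(),robot.current_force(),robot.current_opening(),robot.current_t())
robot.servo_line([t[0],t[1],.03],vel=.15)
E
```

```text
True [ 0.45474444 -0.00817357  0.00280575] [-2.27857508 -0.94596545  6.7360034 ] 0.029993516937737347 25.1333
```

```bash
cat > g2.py <<'E'
from g import *
np.set_printoptions(precision=4,suppress=True)
OFF=robot.grasp_offset+.034; GZ=0.0
def T(pose,s=1,a=A,gx=GX): return tool(pose,gx,GZ,a,s,OFF)
def avg():
    v=[]
    for _ in range(6): robot.sleep(.04); v.append(robot.current_force())
    return np.mean(v,0)
def weigh(n,s=1,a=A):
    f0=avg(); robot.servo_line(T(lying(P[n],.015),s,a)[0],vel=.2)
    h=robot.servo_line(T(lying(P[n],0),s,a)[0],vel=.05,force_limit=10); print("hit",h,robot.current_tool_pos())
    robot.grip(.045,50); print(robot.current_opening(),robot.current_finger_force())
    robot.servo_line(T(lying(P[n],.025),s,a)[0],vel=.08); robot.sleep(.2)
    f=avg(); print(n,"df",f-f0,robot.current_opening(),robot.current_t()); return f0[2]-f[2]
def putback(n,s=1,a=A):
    robot.servo_line(T(lying(P[n],.0003),s,a)[0],vel=.04)
    print(robot.current_tool_pos()); robot.grip(.085)
    robot.servo_line(T(lying(P[n],.10),s,a)[0],vel=.2)
E
python3 - <<'E'
from g2 import *
robot.servo_line(T(lying(P["P2"],.045))[0],vel=.2); robot.grip(.085,50)
w=weigh("P2"); print(w)
E
```

```text
hit False [ 0.4658  0.0046 -0.0287]
0.05546273909224681 53.72899532318115
P2 df [ 0.3769  0.0518 -1.2081] 0.055133508026298385 28.6083
1.2081480109680818
```

P2 is gripped and weighs 1.2 N, so it is empty. I'll put it back and try P3.

```bash
python3 - <<'E'
from g2 import *
putback("P2"); robot.reach(*T(lying(P["P3"],.06))); robot.sleep(.1)
w=weigh("P3"); print(w)
print([robot.ik(*T(stand((.42,.14,np.radians(y)),z))) for y in(75,90,105) for z in(.053,.15)])
if w<3: putback("P3")
print(robot.current_t())
E
```

```text
[ 0.4659  0.0048 -0.0282]
hit False [ 0.4353 -0.2893 -0.0287]
0.0553682132677873 54.991185665130615
P3 df [ 0.2513 -0.4007 -4.1866] 0.05492884534764484 34.0667
4.186575613133096
[array([-0.6408, -0.1156, -0.7855,  1.4709,  0.9349,  0.8982]), array([-0.6408, -0.2853, -0.7339,  1.6922,  0.9349,  0.8982]), array([-0.5625,  0.1713, -0.5253,  1.6199,  0.8221,  0.6705]), array([-0.5625,  0.0147, -0.4897,  1.8122,  0.8221,  0.6705]), array([-0.4736,  0.385 , -0.2932,  1.7527,  0.6974,  0.5049]), array([-0.4736,  0.2415, -0.2662,  1.9233,  0.6974,  0.5049])]
34.0667
```

P3 is the full one at about 4.2 N. I'll stand it on the clear bench spot.

```bash
cat >> g2.py <<'E'
SP=(.42,.14,np.pi/2)
E
python3 - <<'E'
from g2 import *
robot.servo_line(T(lying(P["P3"],.14))[0],vel=.25)
robot.reach(*T(stand(SP,.15)))
robot.servo_line(T(stand(SP,.065))[0],vel=.15)
h=robot.servo_line(T(stand(SP,.046))[0],vel=.03,force_limit=5); print(h,robot.current_tool_pos(),T(stand(SP,.05))[0],robot.current_t())
robot.grip(.075)
p,q=T(stand(SP,.05)); tz=Ro.from_quat(q).as_matrix()[:,2]
t=np.array(robot.current_tool_pos()); robot.servo_line(t-tz*.12,vel=.2)
im=robot.snapshot("side"); c=cv2.resize(im[130:330,150:400],None,fx=3,fy=3,interpolation=cv2.INTER_CUBIC)
cv2.imwrite("pics/s4.png",c[:,:,::-1]); it=robot.snapshot("top"); cv2.imwrite("pics/t4.png",it[:,:,::-1]); cv2.imwrite("pics/s4f.png",im[:,:,::-1])
print(robot.current_t(),robot.current_tool_pos())
E
```

```text
False [0.42   0.1857 0.0297] [0.42   0.1856 0.0337] 37.825
39.0083 [0.4196 0.0829 0.0895]
```

View pics/s4.png

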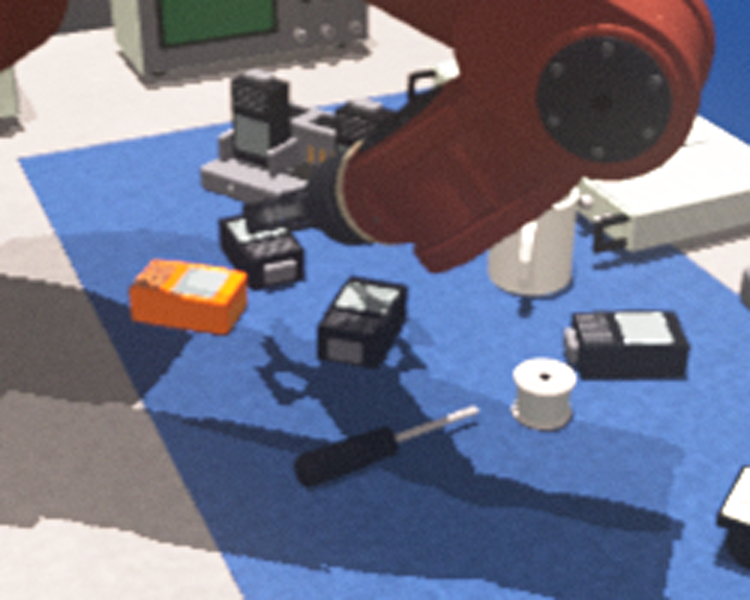

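The pack toppled. It is lying near crop (262,250), front face up, with its tongue toward the camera. I'll get its pose by fitting it numerically.

```bash
python3 - <<'E'
from g2 import *
cs=robot.get_calibration("side");ct=robot.get_calibration("top")
X=back(cs,(150+262/3,130+250/3),.02); print("loc",X, proj(ct,X[None]))
ims={"side":cv2.imread("pics/s4f.png")[:,:,::-1],"top":cv2.imread("pics/t4.png")[:,:,::-1]}
Vs=(cs,mask(np.ascontiguousarray(ims["side"])));Vt=(ct,mask(np.ascontiguousarray(ims["top"])))
for y in(-1.0,-1.57,-2.1):
    for V in([Vs],[Vt]): print(y,*fit(V,PACK,[X[0],X[1],y],rad=25))
d=back(cs,(150+283/3,130+270/3),.017)-back(cs,(150+255/3,130+228/3),.034); print("latch dir",np.arctan2(d[1],d[0]),np.linalg.norm(d[:2]))
for n in("P1","P2"): print(n,fit([Vs],PACK,P[n]))
print(proj(cs,np.array([[.42,.054,.107],[.42,.083,.09]])))
E
```

```text
loc [0.4191 0.141  0.02  ] [[233.4104 242.0635]]
-1.0 [ 0.405   0.1437 -0.797 ] 0.2662883213709453
-1.0 [ 0.4216  0.1508 -1.5701] 0.021112813422517845
-1.57 [ 0.4209  0.1506 -1.6641] 0.1430801898576068
-1.57 [ 0.4216  0.1503 -1.5823] 0.027699685794608898
-2.1 [ 0.4239  0.1547 -2.1888] 0.23088415048214042
-2.1 [ 0.4222  0.1508 -1.5831] 0.028628215418721095
latch dir -1.475907036947668 0.059121989008420556
P1 (array([ 0.6452, -0.1327,  2.7184]), np.float64(0.0771188494788721))
P2 (array([ 0.4553, -0.0098, -2.2249]), np.float64(0.04931341621822231))
[[248.1539 199.3699]
 [244.3103 200.3831]]
```

The cause is a bug of mine. The standing frame was left-handed, so the wrist was rolled 180° and the pack was dropped flat. I'll fix it, re-grasp, and stand the pack properly.

```bash
sed -i 's/-R\[:,1\],-R\[:,0\]/R[:,1],-R[:,0]/' g.py; cat >> g2.py <<'E'
P["P3"]=(.4208,.1506,-1.578)
def V(pose,h,s):   # vertical tool over standing pack, real tip at pack-x h
    c,R=pose; tz=-R[:,0]; ty=s*R[:,2]
    return c+R[:,0]*h+tz*.034, Ro.from_matrix(np.column_stack([np.cross(ty,tz),ty,tz])).as_quat()
H=.008
E
python3 - <<'E'
from g2 import *
print(robot.current_joint_pos())
for s in(1,-1):
    print(s,"lie",robot.ik(*T(lying(P["P3"]),s)),robot.ik(*T(lying(P["P3"],.14),s)))
    for y in(75,90,105,120): print(y,robot.ik(*T(stand((.42,.14,np.radians(y)),.049),s)),robot.ik(*T(stand((.42,.14,np.radians(y)),.15),s)))
    print("V",robot.ik(*V(stand((.42,.14,np.pi/2),.05),H,s)),robot.ik(*V(standing(-.0165,.075),H,s)),robot.ik(*V(standing(-.0165,.175),H,s)))
E
```

```text
[-0.7503  0.2387 -0.3621  1.8402  0.6852  0.4914]
1 lie [-0.325  -0.2512 -0.7389  1.2616  0.4949  1.2078] [-0.325  -0.3792 -0.5785  1.55    0.4949  1.2078]
75 [-0.6408 -0.1069 -0.7862  1.4614  0.9349 -2.2434] [-0.6408 -0.2853 -0.7339  1.6922  0.9349 -2.2434]
90 [-0.5625  0.1789 -0.5256  1.612   0.8221 -2.4711] [-0.5625  0.0147 -0.4897  1.8122  0.8221 -2.4711]
105 [-0.4736  0.3919 -0.2932  1.7459  0.6974 -2.6367] [-0.4736  0.2415 -0.2662  1.9233  0.6974 -2.6367]
120 [-0.379   0.5645 -0.0806  1.8623  0.5663 -2.7657] [-0.379   0.4254 -0.0586  2.0234  0.5663 -2.7657]
V [ 0.0247 -0.3601 -0.6354  1.2955  0.     -3.1169] [ 0.2477  0.0593 -0.2087  1.3028  0.     -1.8697] [ 0.2477  0.0311 -0.0556  1.4841  0.     -1.8697]
-1 lie [-0.325  -0.2512 -0.7389  1.2616  0.4949 -1.9338] [-0.325  -0.3792 -0.5785  1.55    0.4949 -1.9338]
75 [-0.6408 -0.1069 -0.7862  1.4614  0.9349  0.8982] [-0.6408 -0.2853 -0.7339  1.6922  0.9349  0.8982]
90 [-0.5625  0.1789 -0.5256  1.612   0.8221  0.6705] [-0.5625  0.0147 -0.4897  1.8122  0.8221  0.6705]
105 [-0.4736  0.3919 -0.2932  1.7459  0.6974  0.5049] [-0.4736  0.2415 -0.2662  1.9233  0.6974  0.5049]
120 [-0.379   0.5645 -0.0806  1.8623  0.5663  0.3759] [-0.379   0.4254 -0.0586  2.0234  0.5663  0.3759]
V [ 0.0247 -0.3601 -0.6354  1.2955  0.      0.0247] [ 0.2477  0.0593 -0.2087  1.3028  0.      1.2719] [ 0.2477  0.0311 -0.0556  1.4841  0.      1.2719]
```

```bash
python3 - <<'E'
from g2 import *
n="P3";s=-1
robot.reach(*T(lying(P[n],.11),s)); robot.grip(.085,70)
robot.servo_line(T(lying(P[n],.01),s)[0],vel=.25)
print(robot.servo_line(T(lying(P[n],0),s)[0],vel=.06,force_limit=10))
robot.grip(.045,70); print(robot.current_opening())
robot.servo_line(T(lying(P[n],.13),s)[0],vel=.25)
robot.reach(*T(stand(SP,.14),s))
robot.servo_line(T(stand(SP,.06),s)[0],vel=.2)
h=robot.servo_line(T(stand(SP,.044),s)[0],vel=.03,force_limit=5); print(h,robot.current_tool_pos(),T(stand(SP,.05),s)[0],robot.current_force(),robot.current_opening(),robot.current_t())
E
```

```text
False
0.05504370935890234
True [0.4209 0.1854 0.0338] [0.42   0.1856 0.0337] [ 0.5638 -0.2312  5.6758] 0.054973570918341964 46.4667
```

The foot touched down exactly at the expected height. I'll release, back off and re-grasp from above.

```bash
python3 - <<'E'
from g2 import *
s=-1
robot.grip(.08)
tz=Ro.from_quat(robot.current_orientation()).as_matrix()[:,2]
t=np.array(robot.current_tool_pos()); robot.servo_line(t-tz*.11,vel=.25)
robot.servo_line(t-tz*.11+[0,0,.08],vel=.3)
robot.reach(*V(stand(SP,.15),H,s)); robot.grip(.085)
robot.servo_line(V(stand(SP,.065),H,s)[0],vel=.25)
h=robot.servo_line(V(stand(SP,.05),H,s)[0],vel=.08,force_limit=10)
print(h,robot.current_tool_pos()); robot.grip(.024,60); print(robot.current_opening(),robot.current_finger_force(),robot.current_t())
E
```

```text
False [0.4202 0.14   0.0244]
0.03289329427535976 60.75675755739212 50.4333
```

```bash
python3 - <<'E'
from g2 import *
s=-1
robot.servo_line(V(stand(SP,.19),H,s)[0],vel=.25); print("F",robot.current_force()[2])
robot.reach(*V(standing(-.0185,.195),H,s)); 
robot.servo_line(V(standing(-.0185,.09),H,s)[0],vel=.15)
h=robot.servo_line(V(standing(-.0185,.072),H,s)[0],vel=.03,force_limit=6)
print(h,robot.current_tool_pos(),V(standing(-.0185,.075),H,s)[0],robot.current_force(),robot.current_opening(),robot.current_t())
E
```

```text
F -5.577624187242035
True [0.5123 0.2626 0.0495] [0.5122 0.2626 0.049 ] [-0.6294 -0.6565  4.6638] 0.03303125800929609 53.6333
```

It landed on the ledge at the expected height, clear of the cheeks. Now I'll push it home.

```bash
python3 - <<'E'
from g2 import *
s=-1
t=np.array(robot.current_tool_pos()); d=Rz(C[2])[:,0]
t=t+[0,0,.0008]; robot.servo_line(t,vel=.05)
h=robot.servo_line(t+d*.024,vel=.025,force_limit=12)
p=np.array(robot.current_tool_pos()); L=Rz(C[2]).T@(p-[C[0],C[1],0]); print(h,"local",L,Rz(C[2]).T@np.array(robot.current_force()),robot.current_opening(),robot.current_t())
E
```

```text
True local [-0.0083  0.0001  0.0496] [-2.7264 -0.3679  1.8763] 0.03312010501264387 54.45
```

```bash
python3 - <<'E'
from g2 import *
t=np.array(robot.current_tool_pos()); d=Rz(C[2])[:,0]; Rt=Rz(C[2]).T
print(Rt@np.array(robot.current_force()))
h=robot.servo_line(t+d*.012,vel=.02,force_limit=15)
for _ in range(2):
    p=np.array(robot.current_tool_pos()); print(h,"local",Rt@(p-[C[0],C[1],0]),Rt@np.array(robot.current_force()),robot.current_opening(),robot.current_t()); robot.sleep(.2)
E
```

```text
[-2.7264 -0.3679  1.8763]
True local [-0.0081  0.0001  0.0496] [-1.7507 -0.7712  5.41  ] 0.033295804246453904 54.7667
True local [-0.0081  0.      0.0496] [-2.4415 -0.9773  5.6696] 0.03305190134150459 54.9667
```

```bash
cat > m.py <<'E'
from g2 import *
def check(im):
    c=robot.get_calibration("top"); k=2500 # px/m
    def patch(y,mx,my):
        xs=np.arange(-.0045-mx,-.0045+mx,1/k); ys=np.arange(y-my,y+my,1/k)
        g=np.array([chpt(a,b,.125) for a in xs for b in ys]); p=proj(c,g).astype(np.float32).reshape(len(xs),len(ys),2)
        return cv2.remap(cv2.cvtColor(im,cv2.COLOR_RGB2GRAY),p[...,0],p[...,1],cv2.INTER_CUBIC)
    for a,b in((-.068,0),(.068,0),(-.068,.068)):
        r=cv2.matchTemplate(patch(b,.045,.036),patch(a,.025,.026),cv2.TM_CCOEFF_NORMED); _,v,_,l=cv2.minMaxLoc(r)
        print(a,b,"score",round(v,2),"dx,dy mm",l[1]/k*1e3-20,l[0]/k*1e3-10)
E
python3 - <<'E'
from m import *
robot.grip(.065); t=np.array(robot.current_tool_pos()); robot.servo_line(t+[0,0,.13],vel=.25)
j=list(robot.current_joint_pos()); j[0]-=.9; robot.goto_joints(j)
im=robot.snapshot("top"); cv2.imwrite("pics/t5.png",im[:,:,::-1]); cv2.imwrite("pics/s5.png",robot.snapshot("side")[:,:,::-1])
check(im); print(robot.current_t())
E
```

```text
-0.068 0 score 0.98 dx,dy mm -0.8000000000000007 -1.5999999999999996
0.068 0 score 0.95 dx,dy mm -0.8000000000000007 0.0
-0.068 0.068 score 0.93 dx,dy mm -0.40000000000000213 -1.1999999999999993
58.1917
```

The pack in the bay matches its seated neighbours to under 1 mm, with a correlation of 0.98, so it is upright and home. One last check on the empties from the stored picture, then I'll hand in.

```bash
python3 - <<'E'
from m import *
V0=[]
for n,f in(("top","t5"),("side","s5")):
    im=np.ascontiguousarray(cv2.imread(f"pics/{f}.png")[:,:,::-1]); v=(robot.get_calibration(n),mask(im))
    for k in("P1","P2"): print(n,k,*fit([v],PACK,P[k]))
robot.close_job()
E
```

```text
top P1 [ 0.6462 -0.131   2.7571] 0.028868282117232975
top P2 [ 0.4548 -0.0078 -2.3097] 0.02133614303118106
side P1 [ 0.6453 -0.1328  2.7194] 0.07513937141472085
side P2 [ 0.4558 -0.0095 -2.2178] 0.06791612544071256
the job is handed in; nothing more can be done
```

The full pack (about 4.2 N) is standing latch end up in the free middle bay, within about 1 mm of its seated neighbours, and released. It toppled once from the bench and was re-grasped. The two empty cases are where I found them, and I handed the job in at about 58 s without seeing a verdict.

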